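Strip the slicer: undo the left-hand-threaded knob and put the blade cover in the wash pan

ROBOT

A 6-joint arm with a two-finger parallel gripper is mounted at the origin on the work surface. World frame = base frame: x ahead of the robot, y to its left, z up, the work surface at z = 0. Lengths are in m, angles in rad, forces in N, time in s.
With the tool pointing down it reaches from about 0.275 to 0.85 m from the base axis. Payload 5.2 kg.
Tool frame: the origin (TCP) lies at the very end of the fingers, on their centre line; the grasp point (between the pads) lies 19 mm behind it (bot.grip_depth is the distance from the TCP to the grasp point, in m); x points along the fingers, y is the direction in which the jaws open and shut, and the axes are right-handed (so a half turn about x gives the same grasp; the last joint's range is limited). The gripper opens to 85 mm and grips with 20 to 120 N. Pads are 22 mm wide; open, the fingers measure 114 mm over their backs; the gripper's body (76 mm by 85 mm) begins 54 mm behind the grasp point. The pads swing forward as they close: fully open they stand 13 mm farther back than shut.
Start: joints at [1.017, 0.259, 1.535, -0, 1.348, -0.203], TCP at [0.189, 0.517, 0.231] pointing down, gripper open.
Joint ranges: [-3.14, 3.14], [-0.91, 2.08], [0.19, 2.58], [-1.22, 4.36], [0.22, 2.71], [-3.12, 3.12]. Speed limits (rad/s): [2.57, 2.57, 3.14, 3.14, 3.14, 3.14].

INTERFACE

Orientations are given as a unit quaternion [x, y, z, w].
In Python, from cell import telemetry, optics, ticket, bot gives the robot as it stands.
- The arm moves only by the shell command python3 -m pendant 'ROWS' [OPENING] [FORCE]. ROWS is text: rows parted by semicolons, each of 6 numbers parted by spaces: the shift along the tool's x, y, z scaled (see below), then the turn, a rotation vector about the tool's x, y, z scaled (see below). A call has 1 to 10 rows; each row is the pose to reach, as a shift and turn from the pose measured when the call began, along the tool's axes at that moment, turning the shorter way round; what a row does not reach only later rows make up. The controller multiplies each number of a shift by 0.12 m and each number of a turn by 360 degrees. A row lasts 1/12 s, in which the tool goes at most 41.7 mm and 7.16 degrees, less where a joint would pass 70% of its speed; a pose out of reach is approached as far as the arm can. A call with a number of a shift or a turn outside -1 to 1 is refused whole. A call with a gripper value outside its range is refused whole. OPENING is the closure, from 0 (fully open) to 1 (shut), set as the call begins (- or left out, the last holds). The fingers move at their own pace and stop on an object; FORCE is the grip in N (left out, the last holds). Time passes only in rows, so rows that repeat a pose let the fingers close. It gives the time, the measured TCP pose, the force and the opening at its end, in the units of the state.
- telemetry.get_obs(): the state, without advancing time (a new reading comes with each control period).
- optics.camera(name): name is "scene" or "side" or "wrist"; returns the picture (480x640x3 uint8, red, green, blue); there is no depth.
- optics.camera_model(name): a dict with "intrinsics" (3x3 intrinsics, pixels), "eye" and "attitude" of the camera in the world. Camera axes: x right, y up, looking along -z (the intrinsics and any distortion apply to the point x, -y, -z); pixel columns grow to the right and rows downward; lengths in m; the calibration is good to about 2 mm. A picture is of the moment at which its call begins: read the wrist's pose just before it. camera_model takes no time and is no camera call; for the wrist camera it gives the pose at the moment of the call.
- ticket.finish_job(): hands the job in, once; it reports no verdict.
The state is a dict: "time": time; "q": joint angles; "dq": joint speeds; "tau": joint torques, N m; "ee_pos": TCP position; "tool_rot": TCP orientation; "wrist_force": force on the tool from outside, world axes, zero at the start; "moment": the same for the moment, N m; "width": opening from 0.0 (shut) to 1.0 (fully open).
Only numpy, scipy, OpenCV 4.12 (cv2) and the standard library are available. Lean on these libraries where they do the work, as an engineer would, in place of code of your own. Each camera call takes 0.05 s, during which the arm holds its last target. There are 200 camera calls.

TASK

Strip the slicer for washing-up: the red clamp knob on its sloping deck has a reverse (left-hand) thread, so unscrew it by turning it clockwise as you look down on it, right up to its stop, and never tighten it the other way. Then take the blade cover off by its black handle, lay it flat in the steel pan with the handle up, without dropping it, and let go. Leave the knob fully unscrewed and do not knock the other things about.

Things in the scene. Friction and masses are not known exactly. Their poses are not given: they have to be found in the camera images.
- slicer: white table-top slicer, fixed, 310 mm deep, 220 mm wide, highest 180 mm. Origin on the table under the middle of its deck; x to its back, y to its left, z up. The deck slopes down to the front at 30 degrees: uphill is (0.866, 0, 0.5) and the deck's outward normal (-0.5, 0, 0.866) in this frame; the deck plane passes 120 mm above the origin
- stud (a point): where a fixed 12 mm steel stud leaves the deck, under the knob, 55 mm uphill of the deck's middle; it stands 18 mm out of the deck through the cover's slot. Axes: z the deck's normal, x uphill. Two stop blocks 6 mm high, 42 mm either side of the middle, 142 mm downhill of here, keep the cover from sliding down
- knob (a joint): turn of the clamp knob, rad: grows as it is turned clockwise seen from outside, which UNscrews it (left-hand thread). 0.2 to 0.7 at the start; hard stop when unscrewed 4.0, when tight -0.1. Each rad of unscrewing moves the knob 3.5 mm outwards along its axis. Stays where it is left; dry friction 0.2 N m. Captive: does not come off
- knob_grip (a point): centre of the knob's red bar grip, on its axis; turns and rises with it. x along the bar, z outwards. Bar 70 (x) by 18 (y) by 40 mm (z): 18 mm outwards and 22 mm inwards of this point. Below it a black hub 30 mm wide, then a dark flange 44 mm wide and 6 mm thick; its clamping face is 30 mm inwards of here and, at joint value q, 0.3 + 3.5 q mm off the seated cover
- cover_handle (a point): grip centre of the loose blade cover's black handle. Axes are the cover's: x uphill (when fitted), y to the left, z outwards from the plate. Solid bar 14 mm thick (x), 70 mm long (y); it rises 42 mm from the plate's top face, and this point is 23 mm above that face
- cover_mid (a point): middle of the blade cover, an aluminium plate 170 (x) by 120 (y) by 5 mm thick, 0.2 to 0.4 kg; point half-way through its thickness, axes as for the handle, which stands 50 mm to -x of here. A slot 16 mm wide, open at the +x edge, runs 42 mm in; the knob's stud stands in it, 55 mm to +x of here
- cover: the loose blade cover; origin 2.5 mm below its middle, same axes. Fitted, it lies on the sloping deck. To come off once the knob is fully unscrewed, it is raised 7 to 13 mm off the deck along the normal (over the stop blocks, under the flange), drawn 75 mm or more straight downhill, then lifted away
- pan: steel pan fixed to the table, open at the top, 300 mm (x) by 240 mm (y) outside, 50 mm high, walls 4 mm, floor about 4 mm thick. Origin at the centre of its underside, z up.
- mill: dark wooden pepper mill, 125 mm tall, 42 mm wide, standing between slicer and pan. Origin at its underside (loose; leave alone)
- tongs: steel tongs lying flat, 170 mm long, 12 mm high. Origin at its underside (loose; leave alone)
- cup: white cup, 85 mm tall, 80 mm wide. Origin at its underside (loose; leave alone)
- sauce: amber glass bottle, 190 mm tall, 60 mm wide. Origin at its underside (loose; leave alone)
- spice: glass jar with steel lid, 100 mm tall, 60 mm wide, standing farther back between slicer and pan. Origin at its underside (loose; leave alone)

How it is judged:
By the outcome, as a careful person would: the job done as asked, in the order asked, and still so for the second after the job is handed in, with the robot touching nothing.
It also fails if it takes over 72 s, if anything falls off the work surface, if the arm or the gripper's body presses on something with over 40 N, if the wrist force passes 120 N, or if a joint passes its speed limit or range.

## Working session

There is one attempt and no reset: what is moved stays moved. The work goes in short steps, Python scripts to look and compute and a shell command to move; the robot and the scene stay as the last step left them, time stands still between calls to the robot, and variables do not carry over. Pictures are saved under pics/ and viewed, about 8 in all and at most 12, crops included, and the job is handed in when it is done.

```bash
ls; mkdir -p pics; python3 - <<'E'
from cell import telemetry, optics, ticket, bot
import cv2
print(telemetry.get_obs())
for n in ["scene","side"]:
    im=optics.camera(n); cv2.imwrite(f"pics/{n}0.png",im[:,:,::-1]); print(n,optics.camera_model(n))
print(optics.camera_model("wrist"))
E
```

```text
pics
{'time': 0.0, 'q': array([ 1.01722509e+00,  2.59342652e-01,  1.53610938e+00,  4.35968586e-06,
        1.34802733e+00, -2.02787368e-01]), 'dq': array([ 0.00095422,  0.00064244, -0.00051029, -0.00053449, -0.00119104,
        0.00096477]), 'tau': array([ 5.14315598e-04, -4.46025681e+01, -2.90566331e+01,  1.24556459e-04,
        1.16585620e-02,  1.03728759e-06]), 'ee_pos': array([0.18867391, 0.51604098, 0.23046435]), 'tool_rot': array([ 0.12276686,  0.69650583, -0.12400559,  0.69601045]), 'wrist_force': array([ 0.53620452, -0.31205285, -0.71848184]), 'moment': array([ 0.03463232, -0.00711868,  0.02107493]), 'width': 1.0024190504172348}
scene {'intrinsics': array([[525.32372377,   0.        , 320.99184719],
       [  0.        , 525.32372377, 243.20762022],
       [  0.        ,   0.        ,   1.        ]]), 'eye': array([1.47084484, 0.21280839, 1.0850965 ]), 'attitude': array([0.22556941, 0.28568177, 0.73155654, 0.57648018])}
side {'intrinsics': array([[574.94455643,   0.        , 319.20684194],
       [  0.        , 574.94455643, 242.61331004],
       [  0.        ,   0.        ,   1.        ]]), 'eye': array([ 0.3318076 , -1.24210275,  1.18369195]), 'attitude': array([ 0.41897192, -0.03860447, -0.10059736,  0.90158327])}
{'intrinsics': array([[395.077432  ,   0.        , 314.21978463],
       [  0.        , 395.077432  , 237.53861227],
       [  0.        ,   0.        ,   1.        ]]), 'eye': array([0.11942758, 0.54122299, 0.3739822 ]), 'attitude': array([-0.12157545, -0.08429589,  0.56686814,  0.81041602])}
```

View pics/scene0.png

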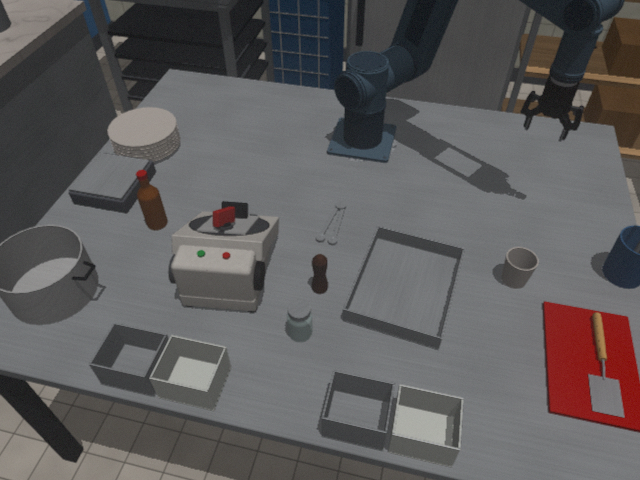

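View pics/side0.png

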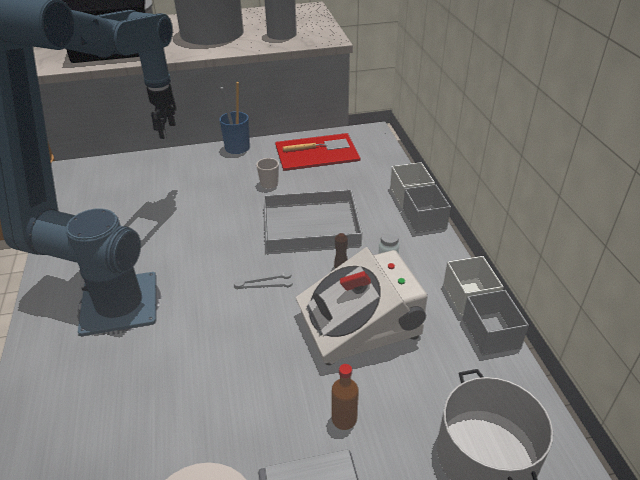

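Two views: the scene view shows the slicer near (225,255), with the knob at (224,216) and the handle at (235,210). The pan is near (405,285), with the mill at (319,273) and the jar at (299,320). The side view shows the knob at (354,281) and the handle at (322,305). Next I'll triangulate.

```bash
cat > h.py <<'E'
import numpy as np, cv2
from scipy.spatial.transform import Rotation as R
from cell import telemetry, optics, bot
def ray(m,px):
    K=m["intrinsics"]; d=np.linalg.inv(K)@[px[0],px[1],1]
    d=R.from_quat(m["attitude"]).apply([d[0],-d[1],-d[2]]); return np.array(m["eye"]),d/np.linalg.norm(d)
def onz(m,px,z):
    o,d=ray(m,px); return o+d*(z-o[2])/d[2]
def onplane(m,px,p,n):
    o,d=ray(m,px); return o+d*(np.dot(np.subtract(p,o),n)/np.dot(d,n))
def tri(rs):
    A=0;b=0
    for o,d in rs:
        P=np.eye(3)-np.outer(d,d);A=A+P;b=b+P@o
    x=np.linalg.solve(A,b); return x,[np.linalg.norm(np.cross(x-o,d)) for o,d in rs]
def proj(m,p):
    c=R.from_quat(m["attitude"]).inv().apply(np.subtract(p,m["eye"]))
    v=m["intrinsics"]@[c[0],-c[1],-c[2]]; return v[:2]/v[2]
def blobs(mask,amin=30):
    n,l,s,c=cv2.connectedComponentsWithStats(mask.astype(np.uint8)); return [(s[i,4],c[i].round(1),s[i,:4]) for i in range(1,n) if s[i,4]>=amin]
def red(im):
    i=im.astype(int); return (i[...,0]>90)&(i[...,1]<60)&(i[...,2]<60)
# tool axes now and the shift/turn to a wanted pose, in row units
def delta(p,Rw,o=None):
    o=o or telemetry.get_obs(); R0=R.from_quat(o["tool_rot"])
    s=R0.inv().apply(np.subtract(p,o["ee_pos"]))/.12
    t=(R0.inv()*Rw).as_rotvec()/(2*np.pi); return s.round(4),t.round(4)
E
python3 - <<'E'
from h import *
S,D=[cv2.imread(f"pics/{n}0.png")[:,:,::-1] for n in("scene","side")]
ms,md=optics.camera_model("scene"),optics.camera_model("side")
for im in(S,D): print([b for b in blobs(red(im),25)])
print("knob",tri([ray(ms,(224,216)),ray(md,(354,281))]))
print("handle",tri([ray(ms,(235,210)),ray(md,(322,305))]))
for px in[(379,230),(463,246),(442,341),(345,319)]: print("pan s",onz(ms,px,.05))
for px in[(264,196),(353,192),(361,241),(263,249)]: print("pan d",onz(md,px,.05))
print("mill",onz(ms,(320,290),0),onz(md,(341,266),0)); print("spice",onz(ms,(300,338),0))
print("cup",onz(ms,(516,283),0)); print("sauce",onz(ms,(156,226),0))
print("tongs",onz(ms,(320,240),0),onz(ms,(342,206),0),onz(md,(237,287),0),onz(md,(290,280),0))
print("slicer back bottom",onz(ms,(183,305),0),onz(ms,(258,309),0))
import cv2
a=cv2.resize(S[180:330,150:350],None,fx=3,fy=3,interpolation=2);b=cv2.resize(D[235:375,285:445],None,fx=3.2,fy=3.2,interpolation=2)[:450]
b=cv2.copyMakeBorder(b[:, :400],0,450-b[:450].shape[0],0,0,0) if b.shape[0]<450 else b
cv2.imwrite("pics/crop1.png",cv2.resize(np.hstack([cv2.resize(a,(400,300)),cv2.resize(D[235:385,285:435],(400,400))[:300]]),(800,300))[:,:,::-1])
E
```

```text
[(np.int32(55), array([141., 173.]), array([136, 170,  11,   7], dtype=int32)), (np.int32(31), array([148.9, 193.9]), array([145, 190,   9,   9], dtype=int32)), (np.int32(182), array([220.1, 214.8]), array([213, 207,  21,  20], dtype=int32)), (np.int32(32), array([225.9, 255.1]), array([223, 253,   7,   5], dtype=int32)), (np.int32(8051), array([588.7, 363.1]), array([544, 302,  96, 128], dtype=int32))]
[(np.int32(1692), array([314.9, 152.9]), array([276, 134,  84,  36], dtype=int32)), (np.int32(288), array([354.8, 280.6]), array([340, 272,  30,  18], dtype=int32)), (np.int32(103), array([345.1, 370.2]), array([339, 364,  12,  14], dtype=int32))]
knob (array([ 0.62394849, -0.23841402,  0.17500615]), [np.float64(0.0023059298327696297), np.float64(0.00230592983276953)])
handle (array([ 0.53961717, -0.24685642,  0.1160249 ]), [np.float64(0.0014444546408345857), np.float64(0.0014444546408345785)])
pan s [0.45696871 0.13369299 0.05      ]
pan s [0.46333357 0.36118268 0.05      ]
pan s [0.77339936 0.33073976 0.05      ]
pan s [0.76613104 0.10263437 0.05      ]
pan d [0.47228477 0.35184952 0.05      ]
pan d [0.77079156 0.3040406  0.05      ]
pan d [0.72793482 0.04816854 0.05      ]
pan d [0.43035071 0.08019504 0.05      ]
mill [0.65870363 0.01579388 0.        ] [0.65477537 0.00533384 0.        ]
spice [0.81130059 0.00308889 0.        ]
cup [0.51568258 0.51105339 0.        ]
sauce [ 0.54332981 -0.5008535   0.        ]
tongs [ 0.4860141  -0.02592406  0.        ] [0.33455615 0.00554056 0.        ] [ 0.33641686 -0.01299053  0.        ] [ 0.49295438 -0.01947355  0.        ]
slicer back bottom [ 0.78644507 -0.31058089  0.        ] [ 0.75374803 -0.12191407  0.        ]
```

```bash
python3 - <<'E'
from h import *
o=telemetry.get_obs();R0=R.from_quat(o["tool_rot"]);m=optics.camera_model("wrist")
print("tool axes cols\n",R0.as_matrix().round(3))
Rc=R.from_quat(m["attitude"]);print("cam in tool",R0.inv().apply(m["eye"]-o["ee_pos"]),"\n",(R0.inv()*Rc).as_matrix().round(3))
c,s=np.cos(.14),np.sin(.14)
n=np.array([-.5*c,-.5*s,.866]);left=np.array([-s,c,0])
# candidate orientation: x=-n, y=+-left or uphill
for yy in(left,-left):
    Rw=R.from_matrix(np.c_[-n,yy,np.cross(-n,yy)]); 
    mid=np.array([.585,-.243,.145]); p=mid+n*.17
    print(yy,delta(p,Rw),"cam at",p+Rw.apply(R0.inv().apply(m["eye"]-o["ee_pos"])), p)
E
```

```text
tool axes cols
 [[-0.001  0.344  0.939]
 [-0.001  0.939 -0.344]
 [-1.    -0.002 -0.   ]]
cam in tool [-0.1434164  -0.00044827 -0.0737536 ] 
 [[-0.     0.293 -0.956]
 [ 1.    -0.    -0.001]
 [-0.001 -0.956 -0.293]]
[-0.13954311  0.990216    0.        ] (array([-0.5071, -5.1405,  4.6501]), array([-0.0762, -0.0818,  0.0207])) cam at [ 0.36663893 -0.27422456  0.37954373] [ 0.50083164 -0.25486116  0.29222   ]
[ 0.13954311 -0.990216   -0.        ] (array([-0.5071, -5.1405,  4.6501]), array([0.4093, 0.0278, 0.1098])) cam at [ 0.49300801 -0.25551099  0.45329895] [ 0.50083164 -0.25486116  0.29222   ]
```

View pics/crop1.png

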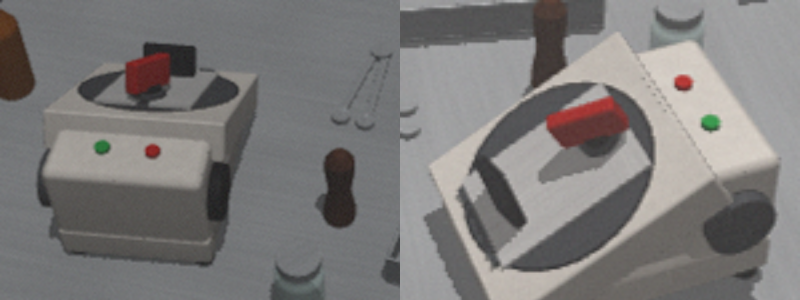

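The crop shows the knob bar running mostly across the deck, tilted a little, with the handle below it on the cover. I'll travel there now.

```bash
A='-0.1 -1 0.93 0 0 0;-0.1 -1 0.93 0 0 0;-0.1 -1 0.93 0 0 0;-0.1 -1 0.93 0 0 0;-0.1 -1 0.93 0 0 0'
python3 -m pendant '-0.1 -1 0.93 0 0 0;-0.1 -1 0.93 0 0 0;-0.1 -1 0.93 0 0 0;-0.1 -1 0.93 0 0 0;-0.1 -1 0.93 0 0 0' 0
python3 -m pendant '-0.1 -1 0.93 0 0 0;-0.1 -1 0.93 0 0 0;-0.1 -1 0.93 0 0 0;-0.1 -1 0.93 0 0 0;-0.1 -1 0.93 0 0 0'
python3 -m pendant '-0.1 -1 0.93 0 0 0;-0.1 -1 0.93 0 0 0;-0.1 -1 0.93 0 0 0;-0.1 -1 0.93 0 0 0;-0.1 -1 0.93 0 0 0'
python3 -m pendant '-0.1 -1 0.93 0 0 0;-0.1 -1 0.93 0 0 0;-0.1 -1 0.93 0 0 0;-0.1 -1 0.93 0 0 0;-0.1 -1 0.93 0 0 0'
python3 -m pendant '-0.1 -0.9 0.8 0 0 0;-0.1 -0.9 0.8 0 0 0;-0.1 -0.9 0.8 0 0 0;-0.1 -0.9 0.8 0 0 0;-0.1 -0.9 0.8 0 0 0'
python3 - <<'E'
from h import *
c,s=np.cos(.14),np.sin(.14)
n=np.array([-.5*c,-.5*s,.866]);left=np.array([-s,c,0])
Rw=R.from_matrix(np.c_[-n,left,np.cross(-n,left)])
print(delta(np.array([.585,-.243,.145])+n*.17,Rw),telemetry.get_obs()["q"])
E
```

```text
time: 0.52
ee_pos: [0.2542, 0.3599, 0.2428]
tool_rot: [0.123, 0.696, -0.127, 0.696]
wrist_force: [0.3, 0.4, -0.8]
width: 1.003
time: 0.93
ee_pos: [0.3198, 0.2034, 0.2559]
tool_rot: [0.125, 0.694, -0.13, 0.697]
wrist_force: [-0.1, 1.1, 0.3]
width: 1.0
time: 1.35
ee_pos: [0.3843, 0.0463, 0.2696]
tool_rot: [0.126, 0.693, -0.133, 0.697]
wrist_force: [1.0, -0.8, 0.1]
width: 0.999
time: 1.77
ee_pos: [0.4478, -0.1109, 0.2833]
tool_rot: [0.127, 0.692, -0.135, 0.698]
wrist_force: [0.4, -0.1, 0.0]
width: 0.994
time: 2.18
ee_pos: [0.4995, -0.25, 0.2964]
tool_rot: [0.128, 0.692, -0.137, 0.697]
wrist_force: [-0.8, -0.2, -0.7]
width: 0.999
(array([ 0.0352, -0.0334,  0.0251]), array([-0.0796, -0.0804,  0.0236])) [-0.65838102  0.23241272  1.41164142 -0.0082651   1.48462183 -1.85245057]
```

```bash
python3 -m pendant '0.035 -0.033 0.025 -0.08 -0.08 0.024;0.035 -0.033 0.025 -0.08 -0.08 0.024;0.035 -0.033 0.025 -0.08 -0.08 0.024;0.035 -0.033 0.025 -0.08 -0.08 0.024;0.035 -0.033 0.025 -0.08 -0.08 0.024;0.035 -0.033 0.025 -0.08 -0.08 0.024;0.035 -0.033 0.025 -0.08 -0.08 0.024;0.035 -0.033 0.025 -0.08 -0.08 0.024'
python3 - <<'E'
from h import *
m=optics.camera_model("wrist");im=optics.camera("wrist");np.save("pics/w1.npy",im)
import json;json.dump({k:np.array(v).tolist() for k,v in m.items()},open("pics/w1.json","w"))
cv2.imwrite("pics/w1.png",im[:,:,::-1]); print(telemetry.get_obs()["q"],m["eye"]); print(blobs(red(im),50))
E
```

```text
time: 2.85
ee_pos: [0.5001, -0.2539, 0.2915]
tool_rot: [-0.032, 0.501, 0.061, 0.863]
wrist_force: [0.6, -0.2, -0.7]
width: 0.995
[-0.96902309  0.02789859  1.77450201  0.51197474  1.14650663 -2.8469372 ] [ 0.36648915 -0.27376067  0.37906922]
[(np.int32(1577), array([309.5, 285.6]), array([285, 248,  49,  77], dtype=int32)), (np.int32(96), array([337.5, 335.7]), array([330, 332,  15,   8], dtype=int32))]
```

View pics/w1.png

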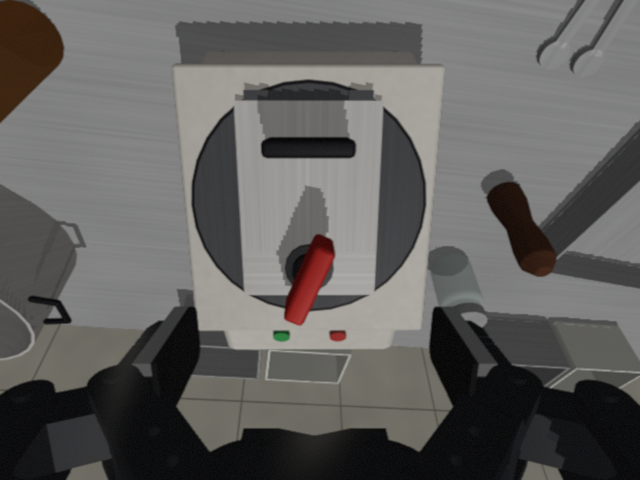

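Wrist view: the plate corners are at about (235,100), (383,100), (377,294) and (244,294). The handle is centred at (308,147), and the bar runs from (322,243) to (296,317). I'll fit the slicer's x, y and yaw to these points.

```bash
cat > fit.py <<'E'
from h import *
import json
from scipy.optimize import least_squares
def sl(v):  # deck frame (uphill,left,normal) -> world, origin on deck middle
    x,y,a=v; Z=R.from_euler('z',a).as_matrix()
    B=Z@np.array([[.866,0,-.5],[0,1,0],[.5,0,.866]]); return B,np.array([x,y,.12])
E
python3 - <<'E'
from fit import *
m=json.load(open("pics/w1.json")); m={k:np.array(v) for k,v in m.items()}
pts=np.array([[-.085,-.06,.005],[-.085,.06,.005],[.085,.06,.005],[.085,-.06,.005]]); px=np.array([(235,100),(383,100),(376.5,294),(244,294)])
f=lambda v:(np.array([proj(m,sl(v)[1]+sl(v)[0]@p) for p in pts])-px).ravel()
r=least_squares(f,[.585,-.243,.14]);print(r.x,r.fun.round(1))
B,o=sl(r.x);np.save("slicer.npy",r.x)
for nm,p in dict(handletop=(-.05,0,.047),hl=(-.05,.035,.047),hr=(-.05,-.035,.047)).items(): print(nm,proj(m,o+B@p))
# knob: bar top height above deck = 5+.3+3.5q+30+18 mm, q~.45 -> ~.055
for h in(.054,.0555):
  a=[B.T@(onplane(m,q,o+B@[0,0,h],B[:,2])-o) for q in((326,238),(316.5,236.5),(303,323),(286.5,317))];print(h,np.round(a,4),np.mean(a,0))
im=np.load("pics/w1.npy"); mk=red(im);mk[330:]=0
c=max(cv2.findContours(mk.astype(np.uint8),0,2)[0],key=cv2.contourArea);print(cv2.minAreaRect(c),cv2.boxPoints(cv2.minAreaRect(c)))
cv2.imwrite("pics/w1c.png",cv2.resize(im[220:345,240:400,::-1],None,fx=5,fy=5,interpolation=2)[:600])
ms,md=optics.camera_model("scene"),optics.camera_model("side")
print("check red px side/scene of knob centre",proj(md,o+B@[.055,0,.045]),proj(ms,o+B@[.055,0,.045]))
print(o,"slicer origin front",o+B@[-.085,0,0])
E
```

```text
[ 0.59622569 -0.24405021  0.13758936] [-0.7  0.   0.9 -0.2 -1.6 -0.2  1.4  0.3]
handletop [309.06766379 148.40097223]
hl [357.26841533 148.29211245]
hr [260.80779104 148.50996553]
0.054 [[ 0.0159  0.0125  0.054 ]
 [ 0.0147  0.0053  0.054 ]
 [ 0.0877 -0.0056  0.054 ]
 [ 0.0823 -0.0189  0.054 ]] [ 0.05013263 -0.0016725   0.05399762]
0.0555 [[ 0.0154  0.0124  0.0555]
 [ 0.0142  0.0053  0.0555]
 [ 0.0869 -0.0056  0.0555]
 [ 0.0815 -0.0188  0.0555]] [ 0.04949739 -0.00165283  0.05549756]
((309.6922912597656, 286.17144775390625), (20.946369171142578, 79.73255920410156), 24.623565673828125) [[283.561   318.04877]
 [316.78195 245.56671]
 [335.82358 254.29413]
 [302.60263 326.77618]]
check red px side/scene of knob centre [352.47305745 277.959523  ] [222.22902818 212.35281063]
[ 0.59622569 -0.24405021  0.12      ] slicer origin front [ 0.52331134 -0.25414624  0.0775    ]
```

View pics/w1c.png

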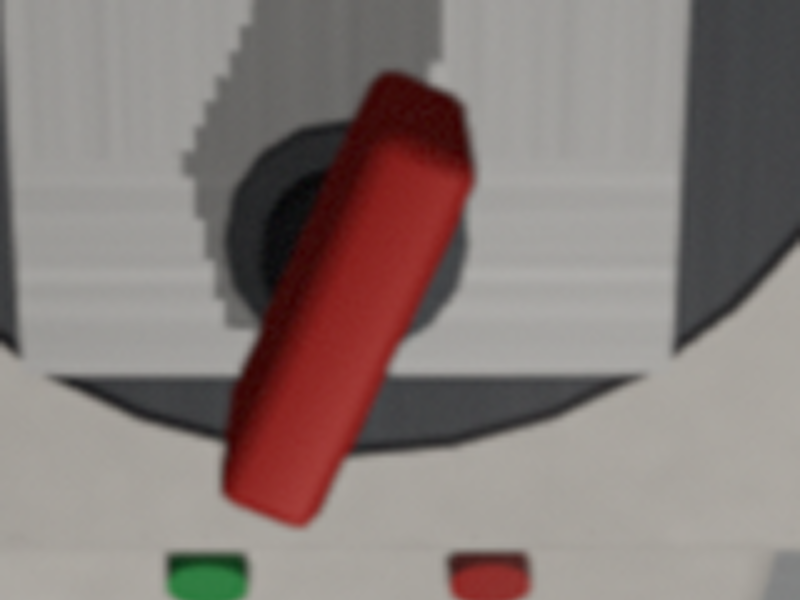

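```bash
cat > knob.py <<'E'
from fit import *
m=json.load(open("pics/w1.json")); m={k:np.array(v) for k,v in m.items()}
B,o=sl(np.load("slicer.npy"))
a=np.array([B.T@(onplane(m,q,o+B@[0,0,.055],B[:,2])-o) for q in((315,248),(334,257),(301,325.5),(284.5,318.5))])
d=(a[2]+a[3]-a[0]-a[1])/2; th=np.arctan2(-d[1],d[0])
if __name__=="__main__":
    print(a.round(4),a.mean(0),np.linalg.norm(d),np.degrees(th))
    ct,st=np.cos(th),np.sin(th)
    Rt=R.from_matrix(B@np.c_[[0,0,-1],[st,ct,0],[ct,-st,0]])
    for h in(.09,.021): print(h,delta(o+B@[.055,0,h],Rt))
E
python3 knob.py
```

```text
[[ 0.0235  0.0042  0.055 ]
 [ 0.0308  0.0187  0.055 ]
 [ 0.0894 -0.0072  0.055 ]
 [ 0.0831 -0.0204  0.055 ]] [ 0.05669255 -0.00120571  0.05499758] 0.06427068242002262 23.143812201679303
0.09 (array([ 0.8907, -0.03  ,  0.4365]), array([ 0.0642, -0.0007, -0.0006]))
0.021 (array([ 1.4657, -0.0327,  0.4385]), array([ 0.0642, -0.0007, -0.0006]))
```

```bash
python3 -m pendant '0.1 -0.015 0.22 0.032 0 0;0.3 -0.03 0.437 0.064 0 0;0.6 -0.03 0.437 0.064 0 0;0.89 -0.03 0.437 0.064 0 0;0.89 -0.03 0.437 0.064 0 0;0.89 -0.03 0.437 0.064 0 0;0.89 -0.03 0.437 0.064 0 0;0.89 -0.03 0.437 0.064 0 0'
python3 - <<'E'
from knob import *
ct,st=np.cos(th),np.sin(th)
Rt=R.from_matrix(B@np.c_[[0,0,-1],[st,ct,0],[ct,-st,0]])
print(delta(o+B@[.055,0,.021],Rt),telemetry.get_obs()["q"])
m=optics.camera_model("wrist");im=optics.camera("wrist");cv2.imwrite("pics/w2.png",im[:,:,::-1])
print(proj(m,o+B@[.055,0,.037]))
E
```

```text
time: 3.57
ee_pos: [0.5996, -0.2441, 0.2278]
tool_rot: [0.139, 0.502, -0.04, 0.853]
wrist_force: [0.1, -0.9, 0.9]
width: 0.999
(array([ 0.5895, -0.0032, -0.0138]), array([ 0.0004, -0.0004, -0.0003])) [-0.7869683   0.21589334  1.72137481  0.51717127  0.94097216 -2.34834907]
[313.97886147 257.70316814]
```

View pics/w2.png

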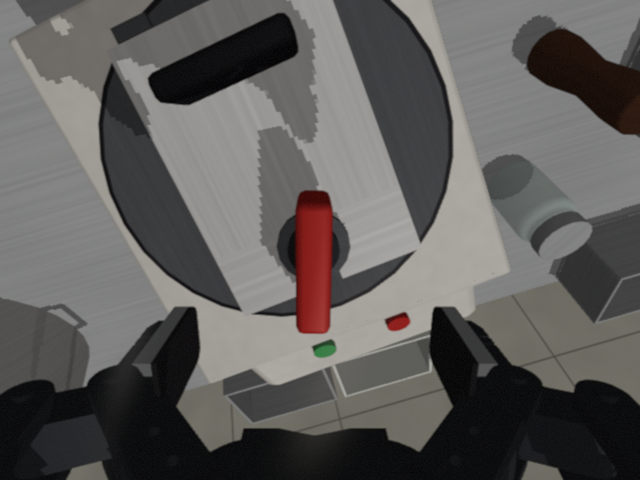

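The bar stands upright in the image at column 314, centred between the jaws at about columns 195 and 435, so it's aligned. Now I'll descend and grip.

```bash
python3 -m pendant '0.2 0 -0.01 0 0 0;0.4 -0.003 -0.014 0 0 0;0.59 -0.003 -0.014 0 0 0;0.59 -0.003 -0.014 0 0 0;0.59 -0.003 -0.014 0 0 0'
python3 -m pendant '0 0 0 0 0 0;0 0 0 0 0 0;0 0 0 0 0 0;0 0 0 0 0 0;0 0 0 0 0 0;0 0 0 0 0 0;0 0 0 0 0 0;0 0 0 0 0 0' 1 60
python3 - <<'E'
from h import *
print(telemetry.get_obs())
E
```

```text
time: 4.03
ee_pos: [0.6326, -0.2394, 0.1662]
tool_rot: [0.139, 0.502, -0.04, 0.853]
wrist_force: [-0.4, 1.3, 0.0]
width: 1.001
time: 4.7
ee_pos: [0.6326, -0.2394, 0.167]
tool_rot: [0.139, 0.501, -0.04, 0.853]
wrist_force: [-3.8, 0.0, 5.3]
width: 0.204
{'time': 4.7, 'q': array([-0.73510217,  0.32346858,  1.73987165,  0.5595519 ,  0.80769774,
       -2.37973939]), 'dq': array([-2.09701732e-04,  7.76410734e-04, -7.15831224e-04, -1.91915958e-03,
        1.76266495e-04, -9.79462114e-05]), 'tau': array([  0.55382157, -42.76618123, -26.42654479,   1.93863519,
        -1.57268777,  -0.14015583]), 'ee_pos': array([ 0.63259538, -0.23940644,  0.16702925]), 'tool_rot': array([ 0.13904597,  0.5012697 , -0.04046985,  0.85308681]), 'wrist_force': array([-3.84704761,  0.03211491,  5.28366921]), 'moment': array([ 0.18341369,  0.41784065, -0.02039196]), 'width': 0.20384654604545557}
```

```bash
python3 -m pendant '-0.003 0 0 0.0167 0 0;-0.006 0 0 0.0333 0 0;-0.009 0 0 0.05 0 0;-0.012 0 0 0.0667 0 0;-0.015 0 0 0.0833 0 0;-0.018 0 0 0.1 0 0;-0.021 0 0 0.1167 0 0;-0.024 0 0 0.1333 0 0;-0.0275 0 0 0.15 0 0;-0.0275 0 0 0.15 0 0'
python3 - <<'E'
from knob import *
s=telemetry.get_obs();Rt=R.from_quat(s["tool_rot"])
z=B.T@Rt.as_matrix()[:,2];print(np.degrees(np.arctan2(-z[1],z[0])-th),B.T@(s["ee_pos"]-o),Rt.inv().apply(s["wrist_force"]),Rt.inv().apply(s["moment"]),s["q"])
E
```

```text
time: 5.53
ee_pos: [0.631, -0.2394, 0.1701]
tool_rot: [0.512, 0.428, -0.264, 0.696]
wrist_force: [-1.9, 1.8, 2.5]
width: 0.2
54.05905462099868 [ 0.05543278 -0.00019507  0.0258046 ] [-2.94094382  0.26964891 -2.07330859] [ 0.19395172  0.24365528 -0.1821324 ] [-0.73732962  0.31780736  1.73961467  0.55738966  0.81388901 -1.43212545]
```

```bash
cat > chk.py <<'E'
from knob import *
s=telemetry.get_obs();Rt=R.from_quat(s["tool_rot"])
z=B.T@Rt.as_matrix()[:,2];print("ang",(np.degrees(np.arctan2(-z[1],z[0])-th)%360).round(2),"deck",(B.T@(s["ee_pos"]-o)).round(4),"F",Rt.inv().apply(s["wrist_force"]).round(1),"M",Rt.inv().apply(s["moment"]).round(2),"q6",s["q"][5].round(3),"w",s["width"].round(3))
E
python3 -m pendant '-0.003 0 0 0.0167 0 0;-0.006 0 0 0.0333 0 0;-0.009 0 0 0.05 0 0;-0.012 0 0 0.0667 0 0;-0.015 0 0 0.0833 0 0;-0.018 0 0 0.1 0 0;-0.021 0 0 0.1167 0 0;-0.024 0 0 0.1333 0 0;-0.0275 0 0 0.15 0 0;-0.0275 0 0 0.15 0 0'
python3 -m pendant '-0.003 0 0 0.0167 0 0;-0.006 0 0 0.0333 0 0;-0.009 0 0 0.05 0 0;-0.012 0 0 0.0667 0 0;-0.015 0 0 0.0833 0 0;-0.018 0 0 0.1 0 0;-0.021 0 0 0.1167 0 0;-0.024 0 0 0.1333 0 0;-0.0275 0 0 0.15 0 0;-0.0275 0 0 0.15 0 0'
python3 chk.py
python3 -m pendant '-0.003 0 0 0.014 0 0;-0.006 0 0 0.028 0 0;-0.009 0 0 0.042 0 0;-0.012 0 0 0.056 0 0;-0.014 0 0 0.07 0 0;-0.014 0 0 0.07 0 0'
python3 chk.py
```

```text
time: 6.37
ee_pos: [0.6295, -0.2396, 0.173]
tool_rot: [0.773, 0.261, -0.43, 0.387]
wrist_force: [0.4, 0.4, 1.6]
width: 0.199
time: 7.2
ee_pos: [0.6281, -0.24, 0.1759]
tool_rot: [0.864, 0.038, -0.501, -0.005]
wrist_force: [-0.0, 0.1, 1.3]
width: 0.203
time: 7.7
ee_pos: [0.6273, -0.2402, 0.1773]
tool_rot: [0.843, -0.072, -0.497, -0.192]
wrist_force: [0.7, 0.1, -0.2]
width: 0.203Traceback (most recent call last):
  File "chk.py", line 3, in <module>
    z=B.T@Rt.as_matrix()[:,2];print("ang",(np.degrees(np.arctan2(-z[1],z[0])-th)%360).round(2),"deck",(B.T@(s["ee_pos"]-o)).round(4),"F",Rt.inv().apply(s["wrist_force"]).round(1),"M",Rt.inv().apply(s["moment"]).round(2),"q6",s["q"][5].round(3),"w",s["width"].round(3))
                                                                                                                                                                                                                                                        ^^^^^^^^^^^^^^^^
AttributeError: 'float' object has no attribute 'round'
Traceback (most recent call last):
  File "chk.py", line 3, in <module>
    z=B.T@Rt.as_matrix()[:,2];print("ang",(np.degrees(np.arctan2(-z[1],z[0])-th)%360).round(2),"deck",(B.T@(s["ee_pos"]-o)).round(4),"F",Rt.inv().apply(s["wrist_force"]).round(1),"M",Rt.inv().apply(s["moment"]).round(2),"q6",s["q"][5].round(3),"w",s["width"].round(3))
                                                                                                                                                                                                                                                        ^^^^^^^^^^^^^^^^
AttributeError: 'float' object has no attribute 'round'
```

Next come small 3° steps towards the stop.

```bash
sed -i 's/s\["width"\].round(3)/s["width"]/' chk.py; python3 chk.py
python3 -m pendant '-0.0015 0 0 0.008 0 0;-0.0015 0 0 0.008 0 0;-0.0015 0 0 0.008 0 0'; python3 chk.py
python3 -m pendant '-0.0015 0 0 0.008 0 0;-0.0015 0 0 0.008 0 0;-0.0015 0 0 0.008 0 0'; python3 chk.py
python3 -m pendant '-0.0015 0 0 0.008 0 0;-0.0015 0 0 0.008 0 0;-0.0015 0 0 0.008 0 0'; python3 chk.py
```

```text
ang 187.0 deck [ 0.0557 -0.0005  0.034 ] F [ 0.6 -0.2 -0.5] M [0.07 0.01 0.05] q6 0.892 w 0.2029591594750807
time: 7.95
ee_pos: [0.6272, -0.2402, 0.1774]
tool_rot: [0.839, -0.083, -0.496, -0.21]
wrist_force: [0.4, -0.4, 0.5]
width: 0.203
ang 189.54 deck [ 0.0557 -0.0005  0.0341] F [-0.3  0.1 -0.7] M [-0.12  0.06  0.08] q6 0.936 w 0.20348814104500443
time: 8.2
ee_pos: [0.6271, -0.2403, 0.1775]
tool_rot: [0.833, -0.094, -0.494, -0.23]
wrist_force: [0.7, 0.7, 0.4]
width: 0.204
ang 192.21 deck [ 0.0557 -0.0005  0.0343] F [ 0.1 -1.  -0.3] M [-0.06  0.03  0.11] q6 0.983 w 0.20370705023128027
time: 8.45
ee_pos: [0.627, -0.2403, 0.1777]
tool_rot: [0.828, -0.106, -0.491, -0.25]
wrist_force: [1.2, 0.5, 0.5]
width: 0.204
ang 194.93 deck [ 0.0557 -0.0005  0.0344] F [ 0.2 -1.1 -0.8] M [-0.03 -0.06  0.11] q6 1.03 w 0.20403422039108765
```

```bash
python3 - <<'E'
from h import *
im=optics.camera("wrist");cv2.imwrite("pics/w3.png",im[:,:,::-1])
E
```

```text
(no output)
```

View pics/w3.png

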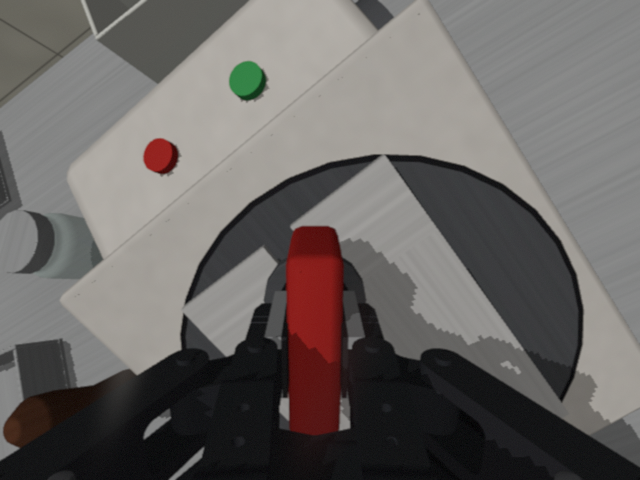

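The bar sits squarely between the pads at column 315 and has turned with the jaws. I'll continue in small steps to the stop.

```bash

python3 -m pendant '-0.0015 0 0 0.008 0 0;-0.003 0 0 0.016 0 0;-0.003 0 0 0.016 0 0'; python3 chk.py
python3 -m pendant '-0.0015 0 0 0.008 0 0;-0.0015 0 0 0.008 0 0;-0.0015 0 0 0.008 0 0'; python3 chk.py
python3 -m pendant '-0.0015 0 0 0.008 0 0;-0.0015 0 0 0.008 0 0;-0.0015 0 0 0.008 0 0'; python3 chk.py
```

```text
time: 8.75
ee_pos: [0.6269, -0.2404, 0.178]
tool_rot: [0.814, -0.13, -0.485, -0.291]
wrist_force: [0.3, 0.2, 0.7]
width: 0.201
ang 200.7 deck [ 0.0557 -0.0006  0.0348] F [-0.4 -0.6 -0.3] M [-0.02 -0.02  0.13] q6 1.131 w 0.200871744119183
time: 9.0
ee_pos: [0.6268, -0.2404, 0.1781]
tool_rot: [0.807, -0.142, -0.482, -0.31]
wrist_force: [0.5, 1.3, 1.1]
width: 0.199
ang 203.42 deck [ 0.0557 -0.0005  0.0349] F [-0.7 -1.7  0.1] M [-0.02 -0.02  0.08] q6 1.179 w 0.19877824274804223
time: 9.25
ee_pos: [0.6267, -0.2404, 0.1783]
tool_rot: [0.799, -0.153, -0.479, -0.329]
wrist_force: [0.2, 0.3, 0.7]
width: 0.201
ang 206.16 deck [ 0.0557 -0.0005  0.0351] F [-0.5 -0.6 -0.2] M [-0.    0.02  0.13] q6 1.226 w 0.20058696148702324
```

```bash

python3 -m pendant '-0.0015 0 0 0.008 0 0;-0.0015 0 0 0.008 0 0;-0.0015 0 0 0.008 0 0'; python3 chk.py
python3 -m pendant '-0.0015 0 0 0.008 0 0;-0.0015 0 0 0.008 0 0;-0.0015 0 0 0.008 0 0'; python3 chk.py
python3 -m pendant '-0.0015 0 0 0.008 0 0;-0.0015 0 0 0.008 0 0;-0.0015 0 0 0.008 0 0'; python3 chk.py
python3 -m pendant '-0.0015 0 0 0.008 0 0;-0.0015 0 0 0.008 0 0;-0.0015 0 0 0.008 0 0'; python3 chk.py
```

```text
time: 9.5
ee_pos: [0.6267, -0.2404, 0.1783]
tool_rot: [0.791, -0.165, -0.475, -0.348]
wrist_force: [1.9, -0.1, -0.5]
width: 0.199
ang 208.81 deck [ 0.0557 -0.0006  0.0352] F [ 1.4 -0.9 -1.1] M [-0.93  0.07  0.11] q6 1.273 w 0.19947594397175739
time: 9.75
ee_pos: [0.6265, -0.2403, 0.1783]
tool_rot: [0.783, -0.176, -0.471, -0.366]
wrist_force: [1.4, 0.3, -1.1]
width: 0.201
ang 211.45 deck [ 0.0556 -0.0004  0.0353] F [ 1.7 -0.6 -0.3] M [-1.51 -0.05  0.15] q6 1.32 w 0.20055437472730198
time: 10.0
ee_pos: [0.6264, -0.2402, 0.1784]
tool_rot: [0.774, -0.186, -0.467, -0.384]
wrist_force: [2.5, 0.6, -2.8]
width: 0.206
ang 214.07 deck [ 0.0555 -0.0004  0.0354] F [ 3.7 -0.8 -0.3] M [-2.18  0.09  0.07] q6 1.367 w 0.205778478383014
time: 10.25
ee_pos: [0.6259, -0.2398, 0.1783]
tool_rot: [0.765, -0.197, -0.463, -0.402]
wrist_force: [-1.2, 0.9, -0.8]
width: 0.204
ang 216.77 deck [0.0551 0.0001 0.0355] F [0.2 0.6 1.6] M [-2.19 -0.36  0.22] q6 1.414 w 0.20355125532132834
```

The moment rose to 2.2 N m at about 207.5°, inside the expected 189–218°, so the knob is at its stop. Now I'll release it, retreat and check.

```bash

python3 -m pendant '0 0 0 0 0 0;0 0 0 0 0 0;0 0 0 0 0 0;0 0 0 0 0 0;0 0 0 0 0 0' 0
python3 -m pendant '-0.2 0 0 0 0 0;-0.4 0 0 0 0 0;-0.7 0 0 0 0 0;-0.7 0 0 0 0 0'
python3 -m pendant '-0.2 0 0 -0.0195 0 0;-0.2 0 0 -0.039 0 0;-0.2 0 0 -0.0585 0 0;-0.2 0 0 -0.078 0 0;-0.2 0 0 -0.0975 0 0;-0.2 0 0 -0.117 0 0;-0.2 0 0 -0.1365 0 0;-0.2 0 0 -0.156 0 0;-0.2 0 0 -0.175 0 0;-0.2 0 0 -0.19 0 0'
python3 - <<'E'
from knob import *
# grasp pose: x=-n, y=uphill, z=-left
Rg=R.from_matrix(B@np.c_[[0,0,-1],[1,0,0],[0,-1,0]])
print(delta(o+B@[-.05,0,.11],Rg),telemetry.get_obs()["q"])
im=optics.camera("side");cv2.imwrite("pics/d2.png",cv2.resize(im[230:380,270:440,::-1],None,fx=4,fy=4,interpolation=2))
E
```

```text
time: 10.67
ee_pos: [0.626, -0.2401, 0.1784]
tool_rot: [0.765, -0.198, -0.463, -0.402]
wrist_force: [-0.2, -0.1, 0.1]
width: 0.895
time: 11.0
ee_pos: [0.585, -0.2481, 0.2577]
tool_rot: [0.767, -0.198, -0.459, -0.401]
wrist_force: [1.4, -0.8, 0.4]
width: 0.998
time: 11.83
ee_pos: [0.573, -0.2497, 0.2785]
tool_rot: [0.86, 0.096, -0.491, 0.102]
wrist_force: [-0.4, -0.6, 0.3]
width: 1.002
(array([ 0.3222, -0.1613,  0.8925]), array([-2.254e-01,  2.000e-04, -1.100e-03])) [-0.83506264  0.13388172  1.69484231  0.49696379  1.04880737  0.2511364 ]
```

```bash

python3 -m pendant '0 -0.05 0.2 -0.0195 0 0;0 -0.1 0.4 -0.039 0 0;0 -0.16 0.6 -0.0585 0 0;0 -0.16 0.89 -0.078 0 0;0 -0.16 0.89 -0.0975 0 0;0 -0.16 0.89 -0.117 0 0;0 -0.16 0.89 -0.1365 0 0;0 -0.16 0.89 -0.156 0 0;0 -0.16 0.89 -0.175 0 0;0 -0.16 0.89 -0.19 0 0'
python3 -m pendant '0 0 0 -0.0195 0 0;0 0 0 -0.035 0 0;0 0 0 -0.035 0 0;0 0 0 -0.035 0 0'
python3 - <<'E'
from knob import *
Rg=R.from_matrix(B@np.c_[[0,0,-1],[1,0,0],[0,-1,0]])
print(delta(o+B@[-.05,0,.011],Rg),telemetry.get_obs()["q"])
m=optics.camera_model("wrist");im=optics.camera("wrist");cv2.imwrite("pics/w4.png",im[:,:,::-1])
for p in((-.05,.035,.047),(-.05,-.035,.047),(-.05,0,.047)):print(proj(m,o+B@p))
print(proj(m,o+B@[.055,0,.067]))
E
```

```text
time: 12.72
ee_pos: [0.4798, -0.2607, 0.2239]
tool_rot: [0.652, 0.356, -0.351, 0.57]
wrist_force: [0.2, -0.1, -0.1]
width: 0.997
time: 13.05
ee_pos: [0.4799, -0.2608, 0.2239]
tool_rot: [0.587, 0.392, -0.311, 0.637]
wrist_force: [0.1, -0.7, 0.2]
width: 1.0
(array([ 1.1481, -0.0067, -0.0115]), array([ 0.    ,  0.0009, -0.0007])) [-1.02257281  0.06197709  1.91945373  0.57496824  1.0074841  -1.43449218]
[311.55026859 180.32140784]
[311.71034935 284.15961217]
[311.63357243 234.35739156]
[486.79250277 243.83944058]
```

View pics/w4.png

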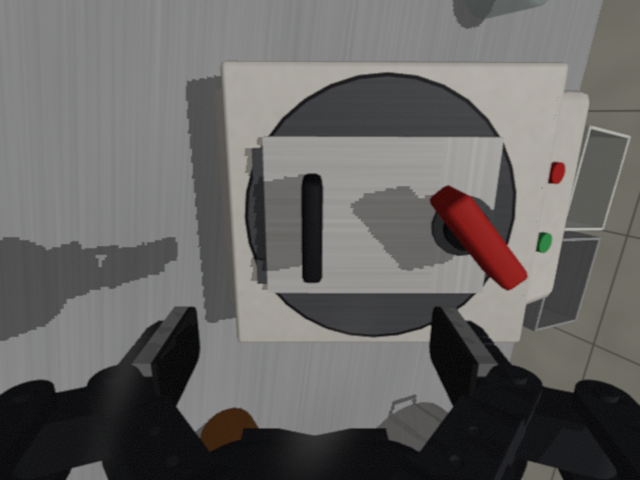

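The handle is centred at (312,228), matching the prediction within about 2 mm, and the cover is seated. The bar now lies about 50° off uphill, clear of the jaws. I'll descend with the jaws part-closed.

```bash

python3 -m pendant '0.25 -0.007 -0.01 0 0 0;0.5 -0.007 -0.01 0 0 0;0.75 -0.007 -0.01 0 0 0;0.95 -0.007 -0.01 0 0 0;0.95 -0.007 -0.01 0 0 0' 0.4
python3 - <<'E'
from knob import *
Rg=R.from_matrix(B@np.c_[[0,0,-1],[1,0,0],[0,-1,0]])
print(delta(o+B@[-.05,0,.011],Rg))
E
python3 -m pendant '0.1 0 0 0 0 0;0.19 0 0 0 0 0;0.19 0 0 0 0 0;0.19 0 0 0 0 0'
python3 -m pendant '0 0 0 0 0 0;0 0 0 0 0 0;0 0 0 0 0 0;0 0 0 0 0 0;0 0 0 0 0 0;0 0 0 0 0 0;0 0 0 0 0 0' 1 90
python3 chk.py
```

```text
time: 13.52
ee_pos: [0.5355, -0.2501, 0.1207]
tool_rot: [0.588, 0.394, -0.311, 0.634]
wrist_force: [-0.6, -0.2, -0.0]
width: 0.596
(array([0.1676, 0.0202, 0.0193]), array([-0.0008, -0.    , -0.0001]))
time: 13.85
ee_pos: [0.5468, -0.2486, 0.1013]
tool_rot: [0.589, 0.394, -0.311, 0.634]
wrist_force: [0.8, -0.5, -0.3]
width: 0.597
time: 14.43
ee_pos: [0.5475, -0.2494, 0.1029]
tool_rot: [0.589, 0.393, -0.311, 0.634]
wrist_force: [-0.9, 0.2, 6.9]
width: 0.153
ang 67.16 deck [-0.0509  0.0014  0.0097] F [-6.4  2.7 -0.3] M [0.02 0.15 0.01] q6 -1.532 w 0.15302606321833773
```

```bash

python3 -m pendant '-0.03 0 0 0 0 0;-0.06 0 0 0 0 0;-0.085 0 0 0 0 0;-0.085 0 0 0 0 0;-0.085 0 0 0 0 0'
python3 chk.py
python3 - <<'E'
from h import *
im=optics.camera("wrist")
im2=optics.camera("side")
a=cv2.resize(im,(400,300));b=cv2.resize(im2[230:380,260:460],(400,300),interpolation=2)
cv2.imwrite("pics/l.png",np.hstack([a,b])[:,:,::-1])
E
```

```text
time: 14.85
ee_pos: [0.5421, -0.25, 0.1116]
tool_rot: [0.589, 0.393, -0.311, 0.634]
wrist_force: [-0.5, 0.6, -2.4]
width: 0.155
ang 67.17 deck [-0.0514  0.0015  0.0199] F [ 1.9 -1.6 -0.7] M [-0.08  0.02 -0.55] q6 -1.521 w 0.15495677755534376
```

View pics/l.png

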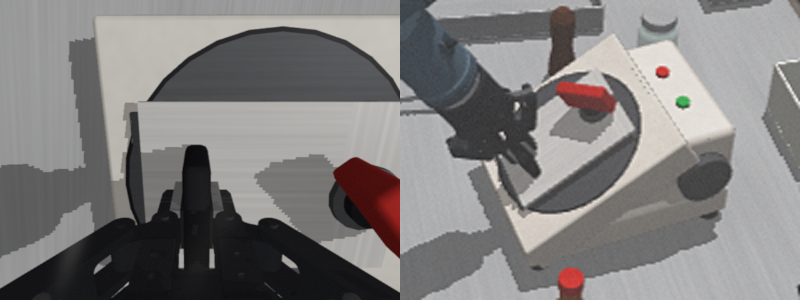

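The cover is 10 mm off the deck under the flange, level with the deck, and the wrist carries about 2.4 N. Now I'll draw it downhill.

```bash

python3 -m pendant '0 -0.1 0 0 0 0;0 -0.2 0 0 0 0;0 -0.3 0 0 0 0;0 -0.4 0 0 0 0;0 -0.5 0 0 0 0;0 -0.6 0 0 0 0;0 -0.7 0 0 0 0;0 -0.78 0 0 0 0;0 -0.78 0 0 0 0;0 -0.78 0 0 0 0'
python3 chk.py
```

```text
time: 15.78
ee_pos: [0.4618, -0.2607, 0.0642]
tool_rot: [0.589, 0.393, -0.312, 0.634]
wrist_force: [-0.5, -0.2, -2.1]
width: 0.152
ang 67.26 deck [-0.1452  0.002   0.0194] F [ 1.5 -1.5  0.1] M [ 0.02 -0.02 -0.49] q6 -1.847 w 0.1519428137782385
```

```bash

python3 -m pendant '-0.2 0 0 0 0 0;-0.4 0 0 0 0 0;-0.6 0 0 0 0 0;-0.8 0 0 0 0 0;-1 0 0 0 0 0;-1 0 0 0 0 0;-1 0 0 0 0 0'
python3 chk.py
python3 - <<'E'
from h import *
S=cv2.imread("pics/scene0.png");D=cv2.imread("pics/side0.png")
a=cv2.resize(S[220:355,330:475],None,fx=2.7,fy=2.7,interpolation=2);b=cv2.resize(D[180:260,250:370],None,fx=3.3,fy=3.3,interpolation=2)
H=max(a.shape[0],b.shape[0]);f=lambda x:cv2.copyMakeBorder(x,0,H-x.shape[0],0,0,0)
cv2.imwrite("pics/pan.png",np.hstack([f(a),f(b)]));print(a.shape,b.shape)
E
```

```text
time: 16.37
ee_pos: [0.4026, -0.27, 0.1694]
tool_rot: [0.588, 0.391, -0.312, 0.635]
wrist_force: [0.8, -0.5, -2.9]
width: 0.15
ang 67.18 deck [-0.1445  0.0009  0.1405] F [ 2.9 -0.8  0.6] M [ 0.    0.01 -0.52] q6 -1.704 w 0.1504518876106161
(364, 392, 3) (264, 396, 3)
```

View pics/pan.png

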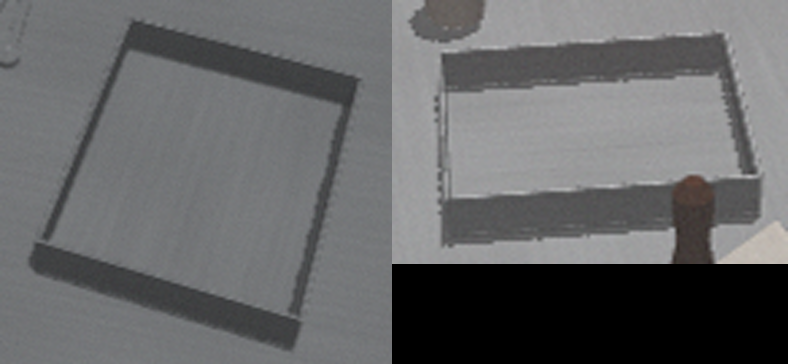

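```bash
cat > pan.py <<'E'
from fit import *
ms,md=optics.camera_model("scene"),optics.camera_model("side")
s=[onz(ms,p,.05) for p in((379.3,227.4),(463,249.3),(440.7,338.5),(343.3,310))]
d=[onz(md,p,.05) for p in((265.5,240.6),(265.5,196),(350,190.6),(361.5,233.6))]
P=np.array([s,d]);C=P.mean((0,1));e=P.mean(0);x=(e[2]+e[3]-e[0]-e[1]);y=(e[1]+e[2]-e[0]-e[3]);
a=(np.arctan2(x[1],x[0])+np.arctan2(-y[0],y[1]))/2
cx=np.array([np.cos(a),np.sin(a),0])
Rp=R.from_matrix(np.c_[[0,0,-1],cx,np.cross([0,0,-1],cx)])
T=C-.0495*cx   # TCP target (plate middle at pan centre)
if __name__=="__main__":
    print(P.round(4),P.mean(1),np.linalg.norm(x)/2,np.linalg.norm(y)/2,a)
    print("to T z.25",delta([T[0],T[1],.25],Rp),T,telemetry.get_obs()["q"])
E
python3 pan.py
```

```text
[[[0.4469 0.1329 0.05  ]
  [0.4754 0.3618 0.05  ]
  [0.7674 0.3273 0.05  ]
  [0.7417 0.0934 0.05  ]]

 [[0.4434 0.1176 0.05  ]
  [0.4772 0.3507 0.05  ]
  [0.763  0.3144 0.05  ]
  [0.739  0.0822 0.05  ]]] [[0.60782865 0.22885374 0.05      ]
 [0.6056503  0.21622567 0.05      ]] 0.2942959315334054 0.2337045785080119 -0.12207625130469471
to T z.25 (array([ 0.3292,  1.9148, -3.9506]), array([ 0.0393, -0.0103, -0.0834])) [0.55760786 0.22856748 0.05      ] [-1.21758086  0.0488902   2.08991293  0.63254299  0.97661182 -1.70377924]
```

The rim corners from the two views agree within 15 mm. The rim measures 294 × 234 mm, yaw −0.12, centre (0.607, 0.223), with about 50 mm of spare room. Next I'll raise and level the cover.

```bash
python3 - <<'E'
from pan import *
print(delta([.40,-.27,.25],Rp))
E
```

```text
(array([-0.5914,  0.3194, -0.0017]), array([ 0.0393, -0.0103, -0.0834]))
```

```bash
python3 -m pendant '-0.15 0.08 0 0 0 0;-0.3 0.16 0 0.004 -0.001 -0.009;-0.45 0.24 0 0.008 -0.002 -0.018;-0.59 0.32 0 0.013 -0.003 -0.028;-0.59 0.32 0 0.019 -0.005 -0.04;-0.59 0.32 0 0.026 -0.007 -0.056;-0.59 0.32 0 0.033 -0.009 -0.07;-0.59 0.32 0 0.039 -0.01 -0.083;-0.59 0.32 0 0.039 -0.01 -0.083;-0.59 0.32 0 0.039 -0.01 -0.083'
python3 - <<'E'
from pan import *
print(delta([T[0],T[1],.25],Rp),telemetry.get_obs()["q"])
im=optics.camera("side");w=optics.camera("wrist")
cv2.imwrite("pics/t.png",np.hstack([cv2.resize(w,(400,300)),cv2.resize(im[150:390,160:480],(400,300))])[:,:,::-1])
E
```

```text
time: 17.2
ee_pos: [0.4016, -0.2687, 0.2479]
tool_rot: [0.53, 0.471, -0.526, 0.47]
wrist_force: [-0.1, -0.3, -1.9]
width: 0.15
(array([ 0.006 ,  0.8161, -4.266 ]), array([ 0.0011, -0.0008, -0.0003])) [-0.82485763  0.12647216  1.65941176  0.00517793  1.35769684 -0.71103007]
```

View pics/t.png

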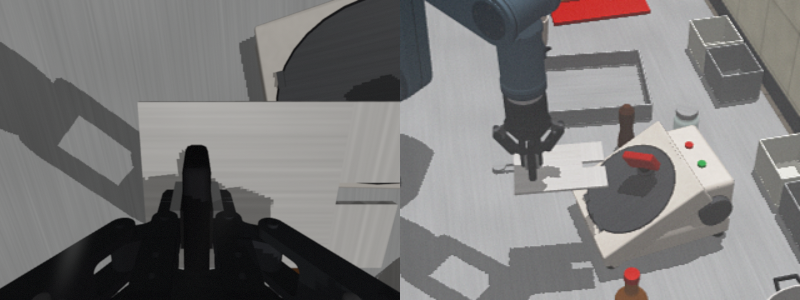

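The cover is held level and clear of everything, and the knob is where I left it. Now I'll carry it across to the pan.

```bash

python3 -m pendant '0 0.04 -0.2 0 0 0;0 0.08 -0.4 0 0 0;0 0.12 -0.6 0 0 0;0 0.16 -0.8 0 0 0;0 0.2 -1 0 0 0'
python3 -m pendant '0 0.04 -0.2 0 0 0;0 0.08 -0.4 0 0 0;0 0.12 -0.6 0 0 0;0 0.16 -0.8 0 0 0;0 0.2 -1 0 0 0'
python3 -m pendant '0 0.04 -0.2 0 0 0;0 0.08 -0.4 0 0 0;0 0.12 -0.6 0 0 0;0 0.16 -0.8 0 0 0;0 0.2 -1 0 0 0'
python3 -m pendant '0 0.04 -0.2 0 0 0;0 0.08 -0.4 0 0 0;0 0.12 -0.6 0 0 0;0 0.16 -0.8 0 0 0;0 0.2 -1 0 0 0;0 0.2 -1 0 0 0'
python3 - <<'E'
from pan import *
print(delta([T[0],T[1],.15],Rp),telemetry.get_obs()["q"])
E
```

```text
time: 17.72
ee_pos: [0.4374, -0.152, 0.2489]
tool_rot: [0.531, 0.47, -0.527, 0.469]
wrist_force: [0.1, 0.1, -2.5]
width: 0.149
time: 18.13
ee_pos: [0.4749, -0.0349, 0.2495]
tool_rot: [0.532, 0.469, -0.526, 0.469]
wrist_force: [0.3, -0.4, -2.6]
width: 0.151
time: 18.55
ee_pos: [0.5126, 0.0819, 0.2503]
tool_rot: [0.533, 0.47, -0.526, 0.468]
wrist_force: [-0.4, -0.3, -2.3]
width: 0.154
time: 19.05
ee_pos: [0.5513, 0.2011, 0.2511]
tool_rot: [0.533, 0.471, -0.524, 0.468]
wrist_force: [-0.0, -0.3, -2.0]
width: 0.15
(array([ 0.8452,  0.0207, -0.2227]), array([ 0.0005, -0.002 , -0.0009])) [0.15338432 0.30643958 1.42116579 0.01073891 1.40538918 0.27047957]
```

```bash

python3 -m pendant '0.1 0.01 -0.11 0 0 0;0.25 0.02 -0.22 0 -0.001 -0.001;0.4 0.02 -0.22 0 -0.002 -0.001;0.55 0.02 -0.22 0 -0.002 -0.001;0.7 0.02 -0.22 0 -0.002 -0.001;0.85 0.02 -0.22 0 -0.002 -0.001;0.85 0.02 -0.22 0 -0.002 -0.001;0.85 0.02 -0.22 0 -0.002 -0.001'
python3 - <<'E'
from pan import *
print(delta([T[0],T[1],.0187],Rp))
m=optics.camera_model("wrist");im=optics.camera("wrist");sc=optics.camera("scene")
cv2.imwrite("pics/p.png",np.hstack([cv2.resize(im,(400,300)),cv2.resize(sc[180:360,300:540],(400,300))])[:,:,::-1])
E
```

```text
time: 19.72
ee_pos: [0.5563, 0.2274, 0.148]
tool_rot: [-0.528, -0.47, 0.53, -0.468]
wrist_force: [0.3, 0.7, -1.2]
width: 0.155
(array([ 1.0778,  0.0146, -0.0111]), array([0.0003, 0.0001, 0.0007]))
```

View pics/p.png

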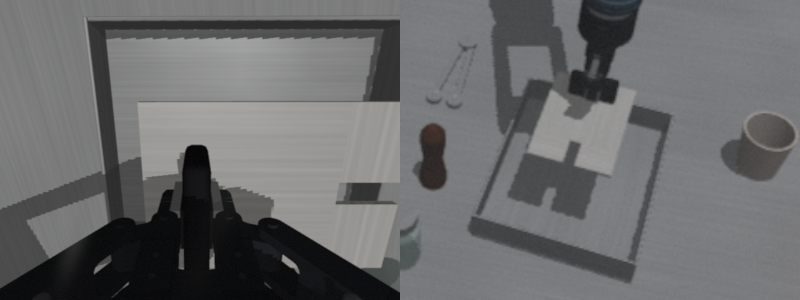

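The plate is parallel to the pan and inside its outline in both views. I'll lower it, then feel for the floor.

```bash

python3 -m pendant '0.12 0.015 -0.01 0 0 0;0.25 0.015 -0.01 0 0 0;0.4 0.015 -0.01 0 0 0;0.55 0.015 -0.01 0 0 0;0.7 0.015 -0.01 0 0 0;0.85 0.015 -0.01 0 0 0;0.97 0.015 -0.01 0 0 0;0.97 0.015 -0.01 0 0 0;0.97 0.015 -0.01 0 0 0'
python3 -m pendant '0.02 0 0 0 0 0;0.04 0 0 0 0 0;0.07 0 0 0 0 0;0.07 0 0 0 0 0'
python3 -m pendant '0.01 0 0 0 0 0;0.02 0 0 0 0 0;0.02 0 0 0 0 0;0.02 0 0 0 0 0'
```

```text
time: 20.57
ee_pos: [0.5605, 0.229, 0.0347]
tool_rot: [0.53, 0.469, -0.529, 0.469]
wrist_force: [0.8, -1.0, -2.1]
width: 0.144
time: 20.9
ee_pos: [0.5606, 0.229, 0.0264]
tool_rot: [0.53, 0.469, -0.528, 0.469]
wrist_force: [-0.9, 0.1, -2.3]
width: 0.149
time: 21.23
ee_pos: [0.5605, 0.229, 0.024]
tool_rot: [0.53, 0.469, -0.528, 0.469]
wrist_force: [0.5, -0.9, -1.3]
width: 0.152
```

Nominal contact is at z ≈ 0.0137.

```bash

python3 -m pendant '0.02 0 0 0 0 0;0.04 0 0 0 0 0;0.06 0 0 0 0 0;0.06 0 0 0 0 0'
python3 -m pendant '0.01 0 0 0 0 0;0.015 0 0 0 0 0;0.015 0 0 0 0 0;0.015 0 0 0 0 0'
python3 -m pendant '0.008 0 0 0 0 0;0.008 0 0 0 0 0;0.008 0 0 0 0 0'
python3 -m pendant '0.008 0 0 0 0 0;0.008 0 0 0 0 0;0.008 0 0 0 0 0'
```

```text
time: 21.57
ee_pos: [0.56, 0.2289, 0.016]
tool_rot: [0.529, 0.469, -0.529, 0.469]
wrist_force: [-0.4, -0.1, -2.8]
width: 0.152
time: 21.9
ee_pos: [0.5601, 0.2289, 0.0142]
tool_rot: [0.529, 0.469, -0.529, 0.469]
wrist_force: [0.5, 0.5, -2.5]
width: 0.153
time: 22.15
ee_pos: [0.5602, 0.229, 0.0139]
tool_rot: [0.529, 0.469, -0.529, 0.469]
wrist_force: [-2.0, -0.5, 4.1]
width: 0.152
time: 22.4
ee_pos: [0.5602, 0.229, 0.0139]
tool_rot: [0.53, 0.469, -0.528, 0.469]
wrist_force: [-3.0, -0.2, 6.6]
width: 0.15
```

There is contact at z = 0.0139, as predicted. I'll release, then retreat straight up.

```bash

python3 -m pendant '0 0 0 0 0 0;0 0 0 0 0 0;0 0 0 0 0 0;0 0 0 0 0 0;0 0 0 0 0 0' 0.4
python3 -m pendant '-0.1 0 0 0 0 0;-0.3 0 0 0 0 0;-0.6 0 0 0 0 0;-1 0 0 0 0 0;-1 0 0 0 0 0;-1 0 0 0 0 0'
python3 -m pendant '-0.3 0 0 0 0 0;-0.6 0 0 0 0 0;-1 0 0 0 0 0;-1 0 0 0 0 0;-1 0 0 0 0 0'
python3 - <<'E'
from h import *
sc=optics.camera("scene");sd=optics.camera("side")
cv2.imwrite("pics/e.png",np.hstack([cv2.resize(sc[160:360,130:540],(400,300)),cv2.resize(sd[150:450,200:480],(400,300))])[:,:,::-1])
E
```

```text
time: 22.82
ee_pos: [0.5603, 0.229, 0.0137]
tool_rot: [0.53, 0.469, -0.528, 0.469]
wrist_force: [0.4, 0.2, -0.3]
width: 0.6
time: 23.32
ee_pos: [0.5629, 0.2295, 0.1388]
tool_rot: [0.532, 0.468, -0.526, 0.471]
wrist_force: [0.2, -0.9, -0.3]
width: 0.597
time: 23.73
ee_pos: [0.563, 0.2295, 0.2617]
tool_rot: [0.534, 0.467, -0.524, 0.472]
wrist_force: [-0.1, 0.5, -0.8]
width: 0.598
```

The viewer has reached its limit, so I'll run the final checks numerically: the handle and plate in the pan, the knob angle, and whether the other objects are unmoved.

```bash
python3 - <<'E'
from pan import *
B,o=sl(np.load("slicer.npy"))
w=optics.camera("wrist");m=optics.camera_model("wrist")
sc,sd=cv2.imread("pics/scene0.png")[:,:,::-1].astype(int),cv2.imread("pics/side0.png")[:,:,::-1].astype(int)
sn,dn=optics.camera("scene").astype(int),optics.camera("side").astype(int)
# handle on wrist image: dark blob near the predicted place of its top
h=np.array([.5602+.0009*cx[0],.229,.009+.047-.005+.0025-.0025]);
print("pred handle top",proj(m,h),[proj(m,h+s*.035*np.array([-cx[1],cx[0],0])) for s in(1,-1)])
print([b for b in blobs(w.max(2)<45,300)])
# plate bright blob
g=cv2.cvtColor(w,cv2.COLOR_RGB2GRAY);print("pred plate corners",[proj(m,np.r_[h[:2],.009]+(.05+i*.085)*cx+j*.06*np.array([-cx[1],cx[0],0])).round(0) for i in(-1,1) for j in(-1,1)])
print([b for b in blobs(g>150,1500)])
# bar direction: two end-points of the red blob in side view, onto plane of bar top
mk=red(dn.astype(np.uint8))
for a,c,bb in blobs(mk,100): print("red side",a,c,bb)
old=cv2.imread("pics/d2.png")[:,:,::-1]; old=cv2.resize(old,(170,150),interpolation=cv2.INTER_AREA)
print("d2 red",[(a,c+[270,230]) for a,c,_ in blobs(red(old),100)])
print("changed scene",[(a,c,b) for a,c,b in blobs(cv2.morphologyEx((abs(sn-sc).max(2)>40).astype(np.uint8),2,np.ones((3,3))),25)])
print("changed side",[(a,c,b) for a,c,b in blobs(cv2.morphologyEx((abs(dn-sd).max(2)>40).astype(np.uint8),2,np.ones((3,3))),25)])
E
```

```text
pred handle top [312.58327584 203.28795886] [array([312.65402568, 163.90278336]), array([312.51645456, 240.48617545])]
[(np.int32(999), array([311.1, 202.7]), array([305, 164,  14,  78], dtype=int32)), (np.int32(56714), array([316.2, 420.5]), array([  0, 295, 640, 185], dtype=int32))]
pred plate corners [array([279., 251.]), array([276., 132.]), array([441., 252.]), array([453., 133.])]
[(np.int32(6269), array([358.9, 103.4]), array([258,  80, 199,  55], dtype=int32)), (np.int32(16770), array([366.6, 189.9]), array([275, 136, 178, 118], dtype=int32))]
red side 1450 [319.2 154.4] [277 134  83  37]
red side 258 [352.7 277.8] [338 271  30  15]
red side 106 [344.7 370.9] [339 364  12  15]
d2 red []
changed scene [(np.int32(440), array([423. ,  26.7]), array([416,   0,  16,  55], dtype=int32)), (np.int32(58), array([534.5,   4.3]), array([531,   0,   8,  10], dtype=int32)), (np.int32(3596), array([577.3,  31.4]), array([543,   0,  81,  78], dtype=int32)), (np.int32(53), array([403.4,  21. ]), array([400,  16,   7,  11], dtype=int32)), (np.int32(42), array([461.5,  19.9]), array([459,  16,
[... 3499 characters left out ...]
, array([268, 233,  20,   7], dtype=int32)), (np.int32(2603), array([211. , 270.8]), array([157, 241, 136,  59], dtype=int32)), (np.int32(43), array([ 75.6, 268.6]), array([ 73, 265,   6,   8], dtype=int32)), (np.int32(122), array([351.6, 271.8]), array([339, 267,  26,   9], dtype=int32)), (np.int32(2153), array([ 52.9, 299.6]), array([ 19, 275,  62,  50], dtype=int32)), (np.int32(1466), array([344.5, 302.5]), array([320, 277,  58,  57], dtype=int32)), (np.int32(58), array([312.4, 304.4]), array([309, 300,   8,  10], dtype=int32)), (np.int32(37), array([134.1, 313. ]), array([131, 310,   7,   7], dtype=int32)), (np.int32(157), array([ 98. , 338.3]), array([ 87, 335,  26,   9], dtype=int32))]
```

```bash
python3 -c "
from cell import ticket,telemetry
o=telemetry.get_obs();print(o['time'],o['wrist_force']);print(ticket.finish_job())"
```

```text
23.9833 [ 0.15627857  0.1406569  -0.40333356]
the job is handed in; nothing more can be done
None
```

The knob is unscrewed to its stop, and the blade cover is lying flat in the steel pan with its handle up. The gripper is open and clear. I handed the job in at about 24 s of the 72 s allowed; no verdict was reported.

**What I did**
- **Knob:** I turned it clockwise about 207° until it hit the hard stop. The moment rose to about 2.2 N m, and the last few degrees slipped in the pads.
- **Cover:** I lifted it 10 mm off the deck, drew it 94 mm downhill and lifted it away. I then lowered it onto the pan floor, touching at z = 0.0139 m against 0.0137 m predicted, before letting go.

**Last checks**
- **Cover in the pan:** the handle top and plate outline in the wrist picture were within about 2 to 4 px of the positions predicted for a flat cover at the pan's centre.
- **Knob:** after release, its bar lay at about 52° from uphill, against about 50.6° expected at the stop.
- **Other objects:** the before/after scene picture showed no change at the mill, jar, tongs, cup or bottle.

**Checks that failed or disagreed**
- **Last picture:** it would not open because the viewer's 12-picture limit was reached, so the final checks are numerical only.
- **Side-view knob comparison:** it found no red in the saved crop and gave no result.
- **Side-view change near the tongs:** I took this to be the arm's shadow, because the scene view showed no change there.
- **Pan centre:** the two cameras' estimates differed by about 13 mm, well inside the roughly 50 mm of spare room.

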